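# Comb the rhythm sticks into a neat row

## Robot

A 7-joint arm with a two-finger parallel gripper is mounted at the origin on the work surface. World frame = base frame: x ahead of the robot, y to its left, z up, the work surface at z = 0. Lengths are in m, angles in rad, forces in N, time in s.
With the tool pointing down it reaches from about 0.4 to 0.875 m from the base axis. Payload 6.5 kg.
Tool frame: the origin (TCP) lies on the centre line of the jaws, within the pads' length; the fingertips stand 17 mm ahead of it and the grasp point (between the pads) lies 2 mm behind it (tip_reach is the distance from the TCP to the fingertips, in m); x points along the fingers, z is the direction in which the jaws open and shut, and the axes are right-handed (so a half turn about x gives the same grasp; the last joint's range is limited). The gripper opens to 85 mm and grips with 20 to 120 N. Pads are 22 mm wide; open, the fingers measure 114 mm over their backs; the gripper's body (76 mm by 85 mm) begins 54 mm behind the grasp point. The pads swing forward as they close: fully open they stand 13 mm farther back than shut.
Start: joints at [-1.312, 0.536, -0.004, 1.538, 0.003, 1.067, -0.071], TCP at [0.207, 0.616, 0.248] pointing down, gripper open.
Joint ranges: [-2.7, 2.7], [-0.37, 2.16], [-1.27, 1.26], [0.24, 2.4], [-1.31, 4.45], [0.19, 1.91], [-2.76, 2.76]. Speed limits (rad/s): [2.39, 2.39, 3.14, 3.14, 3.14, 3.14, 3.14].

## Interface

Orientations are given as a unit quaternion [x, y, z, w].
In Python, from workcell import get_obs, get_image, camera_info, close_job, regions_of, tip_of, tip_reach gives the robot as it stands.
- The arm moves only by the tool play_rows, never from a script. Its argument "increments" is a list of rows, each a list of 5 numbers: the shift along the tool's x, y, z in cm, then the turn about the tool's x in rad, then the closure, from -1 (fully open) to 1 (shut), so that 0 is half open. In form: [[x, y, z, yaw, jaw], ...]. A call has exactly 8 rows; each row shifts and turns the pose as measured when the row begins, along the tool's axes as they then stand; what a row does not reach is not made up. A row lasts 1/12 s, in which the tool goes at most 41.7 mm and 7.16 degrees, less where a joint would pass 70% of its speed; a pose out of reach is approached as far as the arm can. A call is refused whole if a number of a shift passes 4.17 or a number of a turn 0.125, either way. A call with a gripper value outside its range is refused whole. The fingers move at their own pace and stop on an object; "grip_force" is the grip in N (left out, the last holds). Time passes only in rows, so rows that do not move let the fingers close, or fill a call up. It gives the time, the measured TCP pose, the force and the opening at its end, in the units of the state.
- get_obs(): the state, without advancing time (a new reading comes with each control period).
- get_image(name): name is "scene" or "top" or "wrist"; returns the picture (400x640x3 uint8, blue, green, red); there is no depth.
- camera_info(name): a dict with "vfov" (degrees; the focal length in pixels is half the picture's height over the tangent of half this angle, whatever the lens; pixels are square), "cx", "cy" (the principal point, pixels), "world_from_camera" (4x4, takes a point from camera to world coordinates); the wrist camera has in their place "T_tool_cam" (4x4, takes a point from camera to tool coordinates, whose origin is the TCP and whose axes are the tool frame's). Camera axes: x right, y down, z forward; pixel columns grow to the right and rows downward; lengths in m; the calibration is good to about 2 mm. The wrist camera is an equidistant fisheye: a pixel r from the principal point sees the ray r / f radians off the axis. A picture is of the moment at which its call begins: read the wrist's pose just before it. camera_info takes no time and is no camera call.
- close_job(): hands the job in, once; it reports no verdict.
Trained networks look in the newest picture that a camera, given by its name, has taken for a name from the list of things; names that differ only in an ending like _2 or _b are one class to them, and where a whole thing is asked for, a point or a joint stands for the part that bears it (a point fixed in the world has none). Each returns a list of dicts, best first, with "p" (0 to 1); they miss things now and then, are a little off and sometimes report something else, mostly with a low value. They report only what shows in the picture. A call takes as long as a camera call. They do not tell look-alikes from the thing itself.
- regions_of(thing, camera): "mask" (400x640 bool, what is visible of it).
- tip_of(thing, camera): "point" ([x, y, z] in m, in world coordinates, good to about 4 mm: a listed point, or the origin of a listed thing).
The state is a dict: "time": time; "qpos": joint angles; "joint_velocities": joint speeds; "effort": joint torques, N m; "position": TCP position; "orientation": TCP orientation; "wrist_force": force on the tool from outside, world axes, zero at the start; "wrist_torque": the same for the moment, N m; "grip_width": opening from 0.0 (shut) to 1.0 (fully open).
Only numpy, scipy, OpenCV 4.12 (cv2) and the standard library are available. Lean on these libraries where they do the work, as an engineer would, in place of code of your own. Each camera call takes 0.05 s, during which the arm holds its last target. There are 200 camera calls.

## Task

Take the small rake from its cork mat and use it to comb the four scattered rhythm sticks along their blue tray until they lie parallel, side by side and touching, against the white sprung rail; bed the row by pressing it onto the rail with the rake at 6 to 10 newtons for about a second, never more than 12. Then draw the rake away without spoiling the row and stand it gently back on the cork mat, leaving the other toys where they are and never touching the sticks with the gripper.

Things in the scene. Friction and masses are not known exactly. Their poses are not given: they have to be found in the camera images.
- tray: Fixed shallow tray, light wood floor, blue rims. Origin: centre of its underside, on the table. Inner floor 130 mm along its x, 320 mm along its y (y -160 to +160), floor top at z = 5 mm, rims 8 mm thick, top at z = 20 mm. The sticks start between y = -95 and +113 mm; the -y end (y -160 to -95 mm) is free at first: room to set the rake down.
- rail_zone (a point): Point fixed to the tray, at tray x = 0, y = +128 mm, z = 12 mm, axes as the tray's: the middle setting of the white sprung rail's face. The rail spans the tray (124 mm along x), 10 mm thick, z 6 to 19 mm. Its real resting face lies up to 12 mm either side in y, unmeasured: feel for it. It yields to +y 1 mm per 6 N, at most 5 mm, and springs back.
- rake: Small loose rake, about 160 g, standing on its teeth on the mat. Origin: centre of its underside at the tooth tips; z up. Two rows of five wooden teeth 8 mm thick, 20 mm long, at y = -10 and +10 mm, x = -44 to 44 mm. Head 104 mm (x) by 30 mm (y), z 20 to 32 mm. It combs along its y, its x along the sticks; leading tooth faces 14 mm from its centre. It may tilt a little in the grip.
- rake_grip (a point): Middle of the rake's orange upright block handle, 58 mm above the tooth tips, axes as the rake's. The handle is 50 mm (x) by 24 mm (y), from 32 to 80 mm above the tooth tips; grip it from above across its 24 mm.
- mat: Fixed cork mat, 140 mm (its x) by 90 mm (its y), 4 mm thick; origin at the centre of its underside. The rake belongs on it, standing upright on its teeth, centre within 25 mm of the mat's centre.
- music_box: Orange crank music box, 70 by 90 by 64 mm, loose; bystander. Origin: centre of the underside.
- drum_box: Red wooden drum-shaped box, 88 mm across, 60 mm high, loose; bystander. Origin: centre of the underside.
- spinning_top: Blue tin spinning top standing on its foot, 65 mm across, 70 mm high, loose; bystander. Origin: centre of the foot.
- stick0: Red square-section wooden rhythm stick, 96 mm (its x) by 14 by 14 mm, 16 g, loose in the tray. Origin: centre of the underside. It starts within 0.35 rad of lying across the tray (along tray x).
- stick1: Yellow square-section wooden rhythm stick, 96 mm (its x) by 14 by 14 mm, 16 g, loose in the tray. Origin: centre of the underside. It starts within 0.35 rad of lying across the tray (along tray x).
- stick2: Green square-section wooden rhythm stick, 96 mm (its x) by 14 by 14 mm, 16 g, loose in the tray. Origin: centre of the underside. It starts within 0.35 rad of lying across the tray (along tray x).
- stick3: Blue square-section wooden rhythm stick, 96 mm (its x) by 14 by 14 mm, 16 g, loose in the tray. Origin: centre of the underside. It starts within 0.35 rad of lying across the tray (along tray x).
Mind the look-alikes: they are no part of the job. There is more than one size of the stick1; the one meant has the size given above.

How it is judged:
By the outcome, as a careful person would: the job done as asked, in the order asked, and still so for the second after the job is handed in, with the robot touching nothing.
It also fails if it takes over 72 s, if anything falls off the work surface, if the arm or the gripper's body presses on something with over 40 N, if the wrist force passes 120 N, or if a joint passes its speed limit or range.

## Working session

There is one attempt and no reset: what is moved stays moved. The work goes in short steps, Python scripts to look and compute and a tool call to move; the robot and the scene stay as the last step left them, time stands still between calls to the robot, and variables do not carry over. Pictures are saved under pics/ and viewed, about 8 in all and at most 12, crops included, and the job is handed in when it is done.

Besides the shell and the picture viewer there is one more tool, called after "Call:" by a JSON object that holds its "name" and its "arguments". play_rows: Moves the arm, as the interface text tells. Its arguments: {"type":"object","properties":{"increments":{"type":"array","items":{"type":"array","items":{"type":"number"}}},"grip_force":{"type":"number"}},"required":["increments"]}

```bash
mkdir -p pics; ls; cat > h.py <<'E'
import numpy as np,cv2
from workcell import *
from scipy.spatial.transform import Rotation as R
def cam(n):
    c=camera_info(n); f=200/np.tan(np.radians(c['vfov'])/2); return c,f
def ray(n,u,v,T=None):
    c,f=cam(n); 
    if T is None: T=np.array(c['world_from_camera'])
    d=T[:3,:3]@np.array([(u-c['cx'])/f,(v-c['cy'])/f,1]); return T[:3,3],d
def onz(n,u,v,z):
    o,d=ray(n,u,v); return o+d*(z-o[2])/d[2]
def proj(n,p):
    c,f=cam(n); T=np.linalg.inv(np.array(c['world_from_camera'])); q=T[:3,:3]@np.array(p)+T[:3,3]
    return np.array([c['cx']+f*q[0]/q[2],c['cy']+f*q[1]/q[2]])
E
python3 - <<'E'
from h import *
o=get_obs(); print({k:np.round(v,3) for k,v in o.items()})
for n in("top","scene"):
    cv2.imwrite(f'pics/{n}0.png',get_image(n)); print(n,camera_info(n))
print(camera_info('wrist'))
for t in['rake','rake_grip','rail_zone','tray','mat','stick0','stick1','stick2','stick3','music_box','drum_box','spinning_top']:
    for n in("top","scene"):
        print(t,n,[(np.round(d['point'],3),round(d['p'],2)) for d in tip_of(t,n)])
E
```

```text
pics
{'time': np.float64(0.0), 'qpos': array([-1.312,  0.537, -0.004,  1.539,  0.003,  1.067, -0.071]), 'joint_velocities': array([-0.001, -0.001, -0.001,  0.001,  0.   ,  0.001, -0.001]), 'effort': array([ 1.0000e-03, -5.8342e+01,  1.0490e+00, -2.5910e+01,  1.2000e-02,
        1.0000e-02,  0.0000e+00]), 'position': array([0.207, 0.615, 0.247]), 'orientation': array([-0.413,  0.575,  0.412,  0.574]), 'wrist_force': array([-0.174,  0.185,  0.259]), 'wrist_torque': array([-0.038,  0.016,  0.01 ]), 'grip_width': np.float64(1.0)}
top {'vfov': 48.10385880651722, 'cx': 322.5122914197595, 'cy': 200.4931677055248, 'world_from_camera': array([[-0.02068705, -0.98676445,  0.16083523,  0.38553211],
       [-0.99972056,  0.02225688,  0.0079648 , -0.03884605],
       [-0.01143907, -0.16062552, -0.98694913,  1.23018987],
       [ 0.        ,  0.        ,  0.        ,  1.        ]])}
scene {'vfov': 49.373761358426755, 'cx': 318.889487122792, 'cy': 199.94586787442017, 'world_from_camera': array([[ 6.08145767e-01,  5.85353607e-01, -5.36208804e-01,
         1.07123001e+00],
       [ 7.93824946e-01, -4.
[... 2974 characters left out ...]
(array([0.55 , 0.073, 0.007]), 0.63), (array([0.542, 0.125, 0.005]), 0.54)]
stick3 scene [(array([ 0.351, -0.297,  0.004]), 0.95), (array([0.545, 0.073, 0.008]), 0.81), (array([0.539, 0.123, 0.004]), 0.77), (array([0.356, 0.   , 0.004]), 0.66), (array([ 0.56 , -0.032,  0.005]), 0.6), (array([0.57 , 0.025, 0.006]), 0.55)]
music_box top [(array([0.586, 0.347, 0.003]), 0.66)]
music_box scene [(array([0.583, 0.351, 0.002]), 0.94)]
drum_box top [(array([ 0.757, -0.112,  0.001]), 0.78)]
drum_box scene [(array([ 0.759, -0.121, -0.004]), 0.59), (array([0.581, 0.352, 0.002]), 0.26)]
spinning_top top [(array([ 0.751,  0.132, -0.   ]), 0.93)]
spinning_top scene [(array([ 0.749,  0.133, -0.003]), 0.88)]
```

View images.

View pics/top0.png

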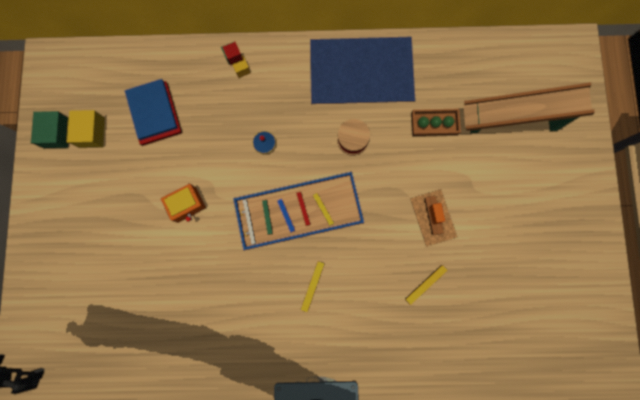

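View pics/scene0.png

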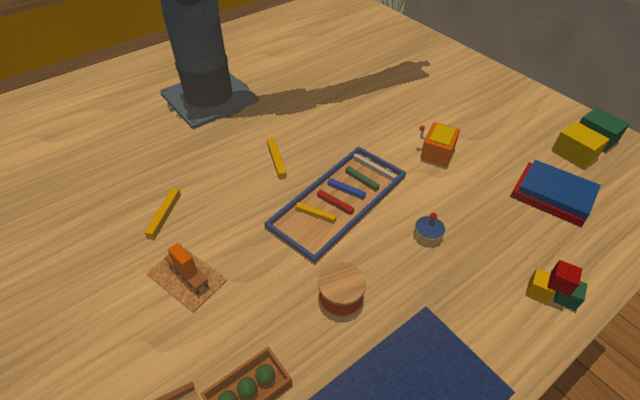

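```bash
python3 - <<'E'
from h import *
def planepts(n,m,z):
    ys,xs=np.nonzero(m); c,f=cam(n)
    T=np.array(c['world_from_camera']); d=np.stack([(xs-c['cx'])/f,(ys-c['cy'])/f,np.ones(len(xs))])
    d=T[:3,:3]@d; return (T[:3,3][:,None]+d*(z-T[2,3])/d[2])[:2].T
def rect(P):
    r=cv2.minAreaRect((P*1000).astype(np.float32)); return np.round(r[0],1),np.round(r[1],1),round(r[2],1), np.round(P.mean(0)*1000,1)
def biggest(m):
    k,l,s,_=cv2.connectedComponentsWithStats(m.astype(np.uint8)); return l==1+np.argmax(s[1:,4])
for n in('top','scene'):
    im=get_image(n); hsv=cv2.cvtColor(im,cv2.COLOR_BGR2HSV); 
    for t,z in(('tray',.02),('mat',.004),('rake',.025),('rake_grip',.08),('stick0',.019)):
        for r in regions_of(t,n)[:6]:
            if r['p']<.5: continue
            m=r['mask']; print(n,t,round(r['p'],2),m.sum(),rect(planepts(n,m,z)))
    b=np.abs(hsv[...,0].astype(int)-108)<14; b&=(hsv[...,1]>110)&(hsv[...,2]>50)
    print('blue',rect(planepts(n,biggest(b&(planepts(n,np.ones(b.shape),.02).reshape(400,640,2)[...,0]<.68)),.02)))
    P=planepts(n,np.ones(b.shape),.084).reshape(400,640,2)
    o=(hsv[...,0]<13)&(hsv[...,1]>190)&(hsv[...,2]>150)&(np.hypot(P[...,0]-.536,P[...,1]+.327)<.07)
    print('handle',o.sum(),rect(planepts(n,biggest(o),.084)))
    s=4; 
im=get_image('top'); cv2.imwrite('pics/c1.png',np.hstack([cv2.resize(im[170:255,225:370],None,fx=4,fy=4,interpolation=2)[:340],cv2.resize(im[185:250,405:460],None,fx=4,fy=4,interpolation=2)[:260].copy().__class__((340,220,3),np.uint8)*0+cv2.copyMakeBorder(cv2.resize(im[185:250,405:460],None,fx=4,fy=4,interpolation=2),0,80,0,0,0)]))
E
```

```text
top tray 0.65 5825 (array([557.9,  38.9]), array([151.2, 337.6]), 11.7, array([557.7,  37.9]))
top mat 0.67 1042 (array([ 532.6, -331.6]), array([139.5,  88.9]), 15.9, array([ 527.3, -328.8]))
top rake 0.96 580 (array([ 536.6, -333.1]), array([108.9,  45.7]), 9.2, array([ 536.4, -331.4]))
top rake_grip 0.94 571 (array([ 530.3, -318.3]), array([100.2,  46. ]), 10.3, array([ 530.7, -317.3]))
top rake_grip 0.7 168 (array([554.3,  22.7]), array([88. , 14.1]), 16.3, array([553.9,  22.2]))
top stick0 0.92 347 (array([354.4,   2.3]), array([ 20.3, 133.9]), 70.3, array([357.6,   1.5]))
top stick0 0.69 163 (array([560.6, -29.1]), array([91.2, 14.9]), 26.8, array([562.8, -28.5]))
top stick0 0.59 407 (array([ 352.1, -298.3]), array([ 22., 135.]), 40.4, array([ 350.6, -297.1]))
top stick0 0.51 197 (array([562.6,  25.1]), array([96.1, 15.9]), 15.7, array([562.1,  25. ]))
top stick0 0.51 165 (array([544.7,  72.5]), array([93.9, 14.6]), 23.2, array([543.8,  71.7]))
blue (array([557.5,  38.8]), array([140.5, 328.2]), 11.7, array([558.9,  96.3]))
handle 146 (array([ 534.8, -327.9]), array([47.9, 20.2
[... 389 characters left out ...]
123.3,  41.3]), 6.6, array([ 566.3, -333.3]))
scene stick0 0.87 281 (array([543.3, 119.4]), array([100.3,  23.9]), 9.5, array([544.5, 119.5]))
scene stick0 0.87 345 (array([546.8,  68. ]), array([99. , 26.9]), 22.5, array([547.6,  68.2]))
scene stick0 0.74 349 (array([357. ,  -0.7]), array([ 22.5, 153.6]), 69.1, array([359.2,  -2. ]))
scene stick0 0.66 339 (array([564.3,  21. ]), array([97.5, 25.6]), 16.1, array([564.7,  20.9]))
scene stick0 0.65 699 (array([ 355.9, -301.5]), array([ 33.4, 147.7]), 41.4, array([ 359.1, -305. ]))
blue (array([547.1,  70.8]), array([92.6, 12.3]), 22.9, array([547. ,  70.8]))
handle 21 (array([ 528. , -329.6]), array([2.7, 0. ]), 111.7, array([ 528. , -329.6]))
```

View pics/c1.png

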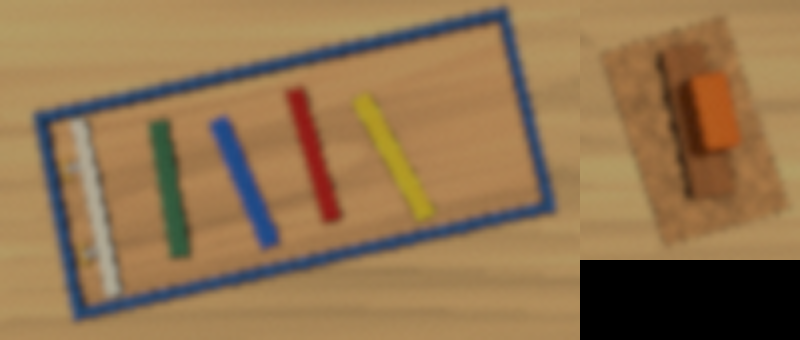

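```bash
cat >> h.py <<'E'
def state(tx=None,ty=None,tz=None,ang=None):
    """prints pose; if target given (m, jaw-axis angle deg) prints needed tool shift in cm and yaw."""
    o=get_obs(); M=R.from_quat(o['orientation']).as_matrix(); p=np.array(o['position'])
    a=np.degrees(np.arctan2(M[1,2],M[0,2]))
    print('t',round(float(o['time']),2),'p',np.round(p*1000,1),'toolx',M[:,0].round(3),'jaw ang',a.round(2),'F',np.round(o['wrist_force'],2),'T',np.round(o['wrist_torque'],2),'g',round(float(o['grip_width']),3),'q',np.round(o['qpos'],2))
    if tx is not None:
        d=M.T@(np.array([tx,ty,tz])-p)*100
        turn=(ang-a+90)%180-90
        print('tool shift cm',d.round(2),'turn about tool x rad',np.round(-np.radians(turn),3))
    return o,M
def tray(p=None,inv=None):
    c=np.array([.558,.039]); a=.204; A=np.array([[np.cos(a),-np.sin(a)],[np.sin(a),np.cos(a)]])
    return (A@(np.array(p)/1000)+c) if inv is None else A.T@(np.array(inv)-c)*1000
E
python3 - <<'E'
from h import *
o,M=state(.535,-.3275,.2,99); print(M.round(3), tip_reach)
E
```

```text
t 1.95 p [207.4 616.  248.3] toolx [ 0.  0. -1.] jaw ang 71.39 F [ 0.6  -0.55  0.15] T [ 0.    0.02 -0.05] g 1.0 q [-1.31  0.54 -0.    1.54  0.    1.07 -0.07]
tool shift cm [  4.83 -61.15 -78.97] turn about tool x rad -0.482
[[ 0.    -0.948  0.319]
 [ 0.     0.319  0.948]
 [-1.    -0.     0.   ]] 0.017
```

```bash
cat >> h.py <<'E'
def plan(pts,jaw,n):
    """pts: list of (x,y,z,jaw angle deg) polyline from present pose; interpolates in polar coords over n rows total; prints rows."""
    o,M=state(); p=np.array(o['position']); a=np.arctan2(M[1,2],M[0,2])
    W=[(np.hypot(p[0],p[1]),np.arctan2(p[1],p[0]),p[2],a)]+[(np.hypot(x,y),np.arctan2(y,x),z,np.radians(g)) for x,y,z,g in pts]
    S=np.linspace(0,len(W)-1,n+1); C=np.array([np.interp(S,range(len(W)),[w[i] for w in W]) for i in range(4)]).T
    for i in range(n):
        r0,t0,z0,a0=C[i]; r1,t1,z1,a1=C[i+1]
        dx=r1*np.cos(t1)-r0*np.cos(t0); dy=r1*np.sin(t1)-r0*np.sin(t0)
        zz=np.array([np.cos(a0),np.sin(a0)]); yy=np.array([-zz[1],zz[0]])
        print([round(float(v),2) for v in (-(z1-z0)*100,100*(dx*yy[0]+dy*yy[1]),100*(dx*zz[0]+dy*zz[1]))]+[round(float(a0-a1),3),jaw])
E
python3 - <<'E'
from h import *
plan([(.535,-.3275,.2,-81)],-1,32)
E
```

```text
t 1.95 p [207.4 616.  248.3] toolx [ 0.  0. -1.] jaw ang 71.39 F [ 0.6  -0.55  0.15] T [ 0.    0.02 -0.05] g 1.0 q [-1.31  0.54 -0.    1.54  0.    1.07 -0.07]
[0.15, -3.64, -0.17, 0.083, -1]
[0.15, -3.64, -0.07, 0.083, -1]
[0.15, -3.64, 0.02, 0.083, -1]
[0.15, -3.63, 0.12, 0.083, -1]
[0.15, -3.62, 0.22, 0.083, -1]
[0.15, -3.61, 0.32, 0.083, -1]
[0.15, -3.6, 0.41, 0.083, -1]
[0.15, -3.58, 0.51, 0.083, -1]
[0.15, -3.56, 0.61, 0.083, -1]
[0.15, -3.54, 0.7, 0.083, -1]
[0.15, -3.52, 0.79, 0.083, -1]
[0.15, -3.49, 0.89, 0.083, -1]
[0.15, -3.46, 0.98, 0.083, -1]
[0.15, -3.43, 1.07, 0.083, -1]
[0.15, -3.4, 1.16, 0.083, -1]
[0.15, -3.36, 1.25, 0.083, -1]
[0.15, -3.32, 1.34, 0.083, -1]
[0.15, -3.28, 1.43, 0.083, -1]
[0.15, -3.24, 1.52, 0.083, -1]
[0.15, -3.19, 1.6, 0.083, -1]
[0.15, -3.14, 1.69, 0.083, -1]
[0.15, -3.09, 1.77, 0.083, -1]
[0.15, -3.04, 1.85, 0.083, -1]
[0.15, -2.99, 1.93, 0.083, -1]
[0.15, -2.93, 2.0, 0.083, -1]
[0.15, -2.87, 2.08, 0.083, -1]
[0.15, -2.81, 2.16, 0.083, -1]
[0.15, -2.75, 2.23, 0.083, -1]
[0.15, -2.68, 2.3, 0.083, -1]
[0.15, -2.62, 2.37, 0.083, -1]
[0.15, -2.55, 2.43, 0.083, -1]
[0.15, -2.48, 2.5, 0.083, -1]
```

Call:
{"name": "play_rows", "arguments": {"increments": [[0.15,-3.64,-0.17,0.083,-1],[0.15,-3.64,-0.07,0.083,-1],[0.15,-3.64,0.02,0.083,-1],[0.15,-3.63,0.12,0.083,-1],[0.15,-3.62,0.22,0.083,-1],[0.15,-3.61,0.32,0.083,-1],[0.15,-3.6,0.41,0.083,-1],[0.15,-3.58,0.51,0.083,-1]]}}

```text
time: 2.62
position: [0.4475, 0.4645, 0.2345]
orientation: [-0.197, 0.679, 0.204, 0.677]
wrist_force: [0.5, 0.6, -0.6]
grip_width: 0.997
```

Call:
{"name": "play_rows", "arguments": {"increments": [[0.15,-3.56,0.61,0.083,-1],[0.15,-3.54,0.7,0.083,-1],[0.15,-3.52,0.79,0.083,-1],[0.15,-3.49,0.89,0.083,-1],[0.15,-3.46,0.98,0.083,-1],[0.15,-3.43,1.07,0.083,-1],[0.15,-3.4,1.16,0.083,-1],[0.15,-3.36,1.25,0.083,-1]]}}

```text
time: 3.28
position: [0.6017, 0.2084, 0.2199]
orientation: [0.047, 0.706, -0.039, 0.705]
wrist_force: [1.0, -0.1, 0.2]
grip_width: 0.996
```

```bash
python3 - <<'E'
from h import *
plan([(.535,-.3275,.18,-81)],-1,16)
E
```

```text
t 3.28 p [601.7 208.4 219.9] toolx [-0.001  0.012 -1.   ] jaw ang -6.98 F [ 1.04 -0.14  0.17] T [ 0.01 -0.01 -0.09] g 0.996 q [-0.67  0.57  0.39  1.62 -0.26  1.   -0.32]
[0.25, -3.22, 1.4, 0.081, -1]
[0.25, -3.18, 1.48, 0.081, -1]
[0.25, -3.14, 1.56, 0.081, -1]
[0.25, -3.09, 1.64, 0.081, -1]
[0.25, -3.05, 1.72, 0.081, -1]
[0.25, -3.0, 1.79, 0.081, -1]
[0.25, -2.95, 1.87, 0.081, -1]
[0.25, -2.9, 1.94, 0.081, -1]
[0.25, -2.85, 2.01, 0.081, -1]
[0.25, -2.79, 2.08, 0.081, -1]
[0.25, -2.73, 2.15, 0.081, -1]
[0.25, -2.68, 2.22, 0.081, -1]
[0.25, -2.62, 2.28, 0.081, -1]
[0.25, -2.55, 2.35, 0.081, -1]
[0.25, -2.49, 2.41, 0.081, -1]
[0.25, -2.43, 2.47, 0.081, -1]
```

Call:
{"name": "play_rows", "arguments": {"increments": [[0.25,-3.22,1.4,0.081,-1],[0.25,-3.18,1.48,0.081,-1],[0.25,-3.14,1.56,0.081,-1],[0.25,-3.09,1.64,0.081,-1],[0.25,-3.05,1.72,0.081,-1],[0.25,-3.0,1.79,0.081,-1],[0.25,-2.95,1.87,0.081,-1],[0.25,-2.9,1.94,0.081,-1]]}}

```text
time: 3.95
position: [0.6283, -0.0806, 0.1971]
orientation: [0.281, 0.651, -0.271, 0.651]
wrist_force: [0.8, -0.0, 0.1]
grip_width: 0.997
```

Call:
{"name": "play_rows", "arguments": {"increments": [[0.25,-2.85,2.01,0.081,-1],[0.25,-2.79,2.08,0.081,-1],[0.25,-2.73,2.15,0.081,-1],[0.25,-2.68,2.22,0.081,-1],[0.25,-2.62,2.28,0.081,-1],[0.25,-2.4,2.2,0.081,-1],[0.2,-1.5,1.5,0.081,-1],[0,0,0,0.04,-1]]}}

```text
time: 4.62
position: [0.544, -0.312, 0.1772]
orientation: [0.472, 0.529, -0.465, 0.53]
wrist_force: [-0.7, -1.3, 0.0]
grip_width: 1.002
```

```bash
python3 - <<'E'
from h import *
plan([(.535,-.3275,.17,-81)],-1,8)
print(tip_of('rake_grip','top')[:1],tip_of('rake_grip','wrist')[:1],tip_of('rake','wrist')[:1])
E
```

```text
t 4.62 p [ 544.  -312.   177.2] toolx [ 0.008  0.007 -1.   ] jaw ang -83.03 F [-0.73 -1.29  0.03] T [-0.02  0.05 -0.06] g 1.002 q [-0.03  0.68  0.72  1.7  -0.54  0.97 -0.56]
[0.09, -0.13, 0.18, -0.004, -1]
[0.09, -0.13, 0.18, -0.004, -1]
[0.09, -0.14, 0.18, -0.004, -1]
[0.09, -0.14, 0.18, -0.004, -1]
[0.09, -0.14, 0.18, -0.004, -1]
[0.09, -0.14, 0.17, -0.004, -1]
[0.09, -0.14, 0.17, -0.004, -1]
[0.09, -0.14, 0.17, -0.004, -1]Traceback (most recent call last):
  File "<stdin>", line 3, in <module>
ValueError: no camera of that name has taken a picture
```

Call:
{"name": "play_rows", "arguments": {"increments": [[0.4,-0.35,0.45,-0.009,-1],[0.4,-0.35,0.45,-0.009,-1],[0.4,-0.35,0.45,-0.009,-1],[0.4,-0.1,0.1,-0.009,-1],[0,0,0,0,-1],[0,0,0,0,-1],[0,0,0,0,-1],[0,0,0,0,-1]]}}

```text
time: 5.33
position: [0.5381, -0.323, 0.1584]
orientation: [0.46, 0.542, -0.449, 0.542]
wrist_force: [-0.4, -0.3, 0.2]
grip_width: 1.0
```

```bash
python3 - <<'E'
from h import *
state(.535,-.3275,.06,-81)
im=get_image('wrist'); cv2.imwrite('pics/w1.png',im)
for t in('rake_grip','rake','mat'): print(t,[(np.round(d['point'],4),round(d['p'],2)) for d in tip_of(t,'wrist')[:2]])
E
```

```text
t 5.33 p [ 538.1 -323.   158.4] toolx [ 0.01   0.011 -1.   ] jaw ang -79.97 F [-0.45 -0.26  0.24] T [-0.03 -0.02 -0.  ] g 1.0 q [ 0.01  0.7   0.68  1.7  -0.55  0.94 -0.48]
tool shift cm [ 9.83 -0.5   0.48] turn about tool x rad 0.018
rake_grip [(array([ 0.5369, -0.3269,  0.0631]), 0.61)]
rake [(array([ 0.5384, -0.3239,  0.0025]), 0.68)]
mat []
```

View pics/w1.png

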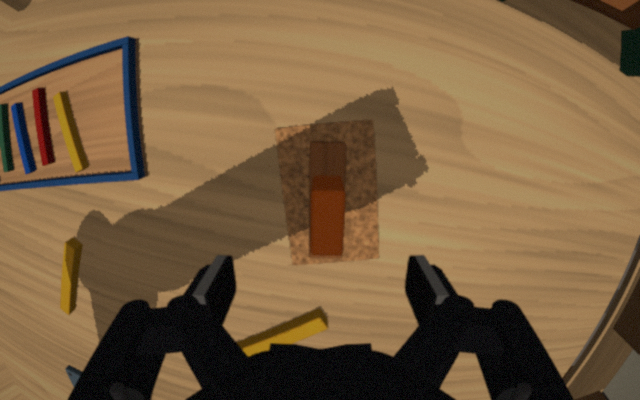

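Call:
{"name": "play_rows", "arguments": {"increments": [[0.8,-0.1,0.1,0.004,-1],[1.0,-0.1,0.1,0.004,-1],[1.0,-0.1,0.1,0.004,-1],[1.0,-0.1,0.1,0.004,-1],[1.0,0,0,0,-1],[1.0,0,0,0,-1],[0.5,0,0,0,-1],[0,0,0,0,-1]]}}

```text
time: 6.2
position: [0.534, -0.327, 0.0871]
orientation: [0.464, 0.538, -0.454, 0.537]
wrist_force: [-0.2, 0.1, 0.1]
grip_width: 1.002
```

```bash
python3 - <<'E'
from h import *
state(.5365,-.327,.062,-81)
E
```

```text
t 6.2 p [ 534.  -327.    87.1] toolx [ 0.008  0.012 -1.   ] jaw ang -81.03 F [-0.24  0.06  0.07] T [-0.01  0.05  0.04] g 1.002 q [ 0.06  0.79  0.62  1.73 -0.62  0.82 -0.43]
tool shift cm [2.51 0.22 0.06] turn about tool x rad -0.001
```

Call:
{"name": "play_rows", "arguments": {"increments": [[0.5,0.1,0,0,-1],[0.6,0.05,0,0,-1],[0.6,0,0,0,-1],[0.4,0,0,0,-1],[0.2,0,0,0,-1],[0,0,0,0,-1],[0,0,0,0,-1],[0,0,0,0,-1]]}}

```text
time: 6.87
position: [0.5366, -0.3267, 0.0621]
orientation: [0.464, 0.538, -0.454, 0.537]
wrist_force: [0.3, 0.3, -0.1]
grip_width: 0.997
```

Call:
{"name": "play_rows", "arguments": {"increments": [[0,0,0,0,1],[0,0,0,0,1],[0,0,0,0,1],[0,0,0,0,1],[0,0,0,0,1],[0,0,0,0,1],[0,0,0,0,1],[0,0,0,0,1]], "grip_force": 60}}

```text
time: 7.53
position: [0.5373, -0.3274, 0.0634]
orientation: [0.464, 0.537, -0.454, 0.538]
wrist_force: [-0.0, -0.7, -0.1]
grip_width: 0.271
```

```bash
python3 - <<'E'
from h import *
state(.5365,-.327,.062,-81)
cv2.imwrite('pics/w2.png',get_image('wrist'))
E
```

```text
t 7.53 p [ 537.3 -327.4   63.4] toolx [ 0.011  0.01  -1.   ] jaw ang -81.01 F [-0.02 -0.75 -0.07] T [-0.13 -0.02  0.03] g 0.271 q [ 0.08  0.83  0.6   1.73 -0.65  0.78 -0.42]
tool shift cm [ 0.14 -0.08 -0.05] turn about tool x rad -0.0
```

Call:
{"name": "play_rows", "arguments": {"increments": [[-0.5,0,0,0,1],[-1,0,0,0,1],[-1.5,0,0,0,1],[-1.5,0,0,0,1],[-1.5,0,0,0,1],[-1,0,0,0,1],[-0.5,0,0,0,1],[0,0,0,0,1]]}}

```text
time: 8.25
position: [0.5355, -0.3278, 0.1465]
orientation: [0.465, 0.537, -0.454, 0.537]
wrist_force: [-0.7, -0.3, -2.2]
grip_width: 0.276
```

```bash
python3 - <<'E'
from h import *
t=tray([0,-127]); print(t); plan([(t[0],t[1],.145,-78.3)],1,16)
E
```

```text
[ 0.58372868 -0.08536654]
t 8.25 p [ 535.5 -327.8  146.5] toolx [ 0.01   0.011 -1.   ] jaw ang -81.06 F [-0.66 -0.33 -2.17] T [-0.06 -0.06  0.  ] g 0.276 q [ 0.03  0.72  0.68  1.71 -0.57  0.92 -0.48]
[0.01, 0.83, -1.37, -0.003, 1]
[0.01, 0.79, -1.38, -0.003, 1]
[0.01, 0.76, -1.4, -0.003, 1]
[0.01, 0.72, -1.41, -0.003, 1]
[0.01, 0.69, -1.42, -0.003, 1]
[0.01, 0.65, -1.43, -0.003, 1]
[0.01, 0.62, -1.44, -0.003, 1]
[0.01, 0.58, -1.45, -0.003, 1]
[0.01, 0.55, -1.45, -0.003, 1]
[0.01, 0.51, -1.46, -0.003, 1]
[0.01, 0.48, -1.46, -0.003, 1]
[0.01, 0.44, -1.47, -0.003, 1]
[0.01, 0.41, -1.47, -0.003, 1]
[0.01, 0.37, -1.48, -0.003, 1]
[0.01, 0.34, -1.48, -0.003, 1]
[0.01, 0.3, -1.48, -0.003, 1]
```

View pics/w2.png

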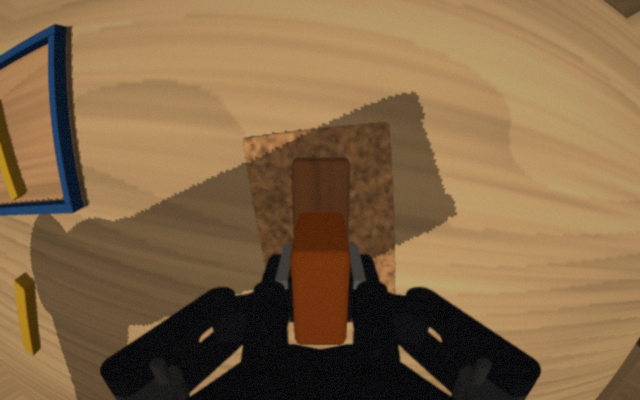

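Call:
{"name": "play_rows", "arguments": {"increments": [[0.01,0.83,-1.4,-0.003,1],[0.01,0.8,-1.9,-0.003,1],[0.01,0.8,-1.9,-0.003,1],[0.01,0.8,-1.9,-0.003,1],[0.01,0.7,-1.9,-0.003,1],[0.01,0.7,-1.9,-0.003,1],[0.01,0.65,-1.9,-0.003,1],[0.01,0.6,-1.9,-0.003,1]]}}

```text
time: 8.92
position: [0.5669, -0.1733, 0.1466]
orientation: [0.459, 0.54, -0.452, 0.541]
wrist_force: [0.0, 0.3, -1.7]
grip_width: 0.271
```

```bash
python3 - <<'E'
from h import *
t=tray([0,-127]); plan([(t[0],t[1],.12,-78.3)],1,8)
E
```

```text
t 8.92 p [ 566.9 -173.3  146.6] toolx [ 0.007  0.007 -1.   ] jaw ang -80.23 F [ 0.02  0.32 -1.73] T [-0.   -0.02  0.04] g 0.271 q [-0.26  0.67  0.69  1.81 -0.56  0.87 -0.71]
[0.33, 0.46, -1.02, -0.004, 1]
[0.33, 0.45, -1.03, -0.004, 1]
[0.33, 0.43, -1.03, -0.004, 1]
[0.33, 0.42, -1.04, -0.004, 1]
[0.33, 0.4, -1.04, -0.004, 1]
[0.33, 0.39, -1.05, -0.004, 1]
[0.33, 0.37, -1.06, -0.004, 1]
[0.33, 0.35, -1.06, -0.004, 1]
```

Call:
{"name": "play_rows", "arguments": {"increments": [[0.4,0.45,-1.3,-0.005,1],[0.4,0.45,-1.3,-0.005,1],[0.4,0.45,-1.3,-0.005,1],[0.4,0.45,-1.3,-0.005,1],[0.3,0.4,-0.9,-0.005,1],[0.3,0.3,-0.5,-0.005,1],[0,0,0,0,1],[0,0,0,0,1]]}}

```text
time: 9.58
position: [0.58, -0.0933, 0.1206]
orientation: [0.448, 0.551, -0.442, 0.548]
wrist_force: [-0.1, -0.4, -1.8]
grip_width: 0.274
```

```bash
python3 - <<'E'
from h import *
t=tray([0,-127]); state(t[0],t[1],.075,-78.3)
cv2.imwrite('pics/w3.png',get_image('wrist'))
im=get_image('scene'); cv2.imwrite('pics/s3.png',cv2.resize(im[120:290,220:450],None,fx=3,fy=3))
print([(np.round(d['point'],4),round(d['p'],2)) for d in tip_of('rake','scene')[:2]])
E
```

```text
t 9.58 p [580.  -93.3 120.6] toolx [ 0.003  0.009 -1.   ] jaw ang -78.04 F [-0.05 -0.35 -1.83] T [-0.04  0.05  0.03] g 0.274 q [-0.38  0.69  0.66  1.83 -0.58  0.82 -0.79]
tool shift cm [ 4.56  0.51 -0.66] turn about tool x rad 0.005
[(array([ 0.5783, -0.0935,  0.06  ]), 0.74)]
```

View pics/w3.png

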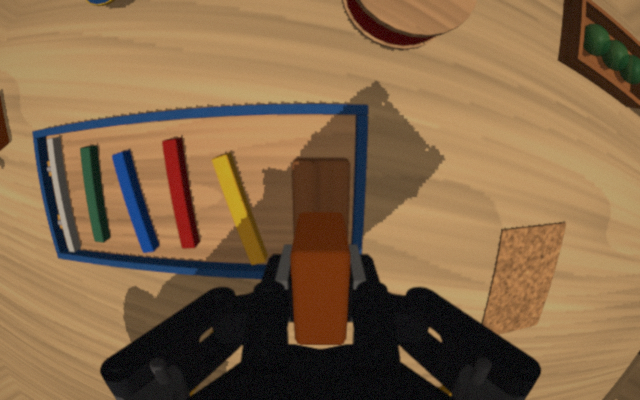

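Call:
{"name": "play_rows", "arguments": {"increments": [[0.5,0.15,-0.2,0.002,1],[0.8,0.15,-0.2,0.002,1],[0.9,0.1,-0.1,0,1],[0.9,0,0,0,1],[0.6,0,0,0,1],[0.3,0,0,0,1],[0,0,0,0,1],[0,0,0,0,1]]}}

```text
time: 10.4
position: [0.5825, -0.0904, 0.0762]
orientation: [0.451, 0.548, -0.445, 0.546]
wrist_force: [-0.7, 0.3, -0.9]
grip_width: 0.278
```

```bash
python3 - <<'E'
from h import *
t=tray([0,-127]); o,M=state(t[0],t[1],.067,-78.3); print(tray(inv=o['position'][:2]))
E
```

```text
t 10.4 p [582.5 -90.4  76.2] toolx [ 0.003  0.008 -1.   ] jaw ang -78.62 F [-0.68  0.34 -0.89] T [-0.03 -0.04 -0.  ] g 0.278 q [-0.35  0.76  0.61  1.84 -0.63  0.75 -0.76]
tool shift cm [ 0.92  0.22 -0.46] turn about tool x rad -0.006
[  -2.2289145  -131.68489317]
```

Call:
{"name": "play_rows", "arguments": {"increments": [[0.3,0.1,-0.1,-0.003,1],[0.3,0.1,-0.1,-0.003,1],[0.2,0,0,0,1],[0.1,0,0,0,1],[0,0,0,0,1],[0,0,0,0,1],[0,0,0,0,1],[0,0,0,0,1]]}}

```text
time: 11.07
position: [0.5851, -0.0879, 0.0673]
orientation: [0.449, 0.549, -0.443, 0.548]
wrist_force: [0.2, -0.2, -2.1]
grip_width: 0.271
```

```bash
python3 - <<'E'
from h import *
t=tray([0,60]); o,M=state(t[0],t[1],.067,-78.3); print(tray(inv=o['position'][:2]))
E
```

```text
t 11.07 p [585.1 -87.9  67.3] toolx [ 0.005  0.007 -1.   ] jaw ang -78.23 F [ 0.21 -0.21 -2.06] T [0.06 0.03 0.02] g 0.271 q [-0.35  0.77  0.6   1.83 -0.64  0.73 -0.76]
tool shift cm [  0.15  -0.06 -18.97] turn about tool x rad 0.001
[   0.87697961 -129.73490292]
```

Call:
{"name": "play_rows", "arguments": {"increments": [[0,0,-0.4,0,1],[0,0,-0.6,0,1],[0,0,-0.6,0,1],[0,0,-0.6,0,1],[0,0,-0.6,0,1],[0,0,-0.6,0,1],[0,0,-0.6,0,1],[0,0,-0.6,0,1]]}}

```text
time: 11.73
position: [0.575, -0.0386, 0.0681]
orientation: [0.45, 0.549, -0.443, 0.548]
wrist_force: [-0.4, -0.1, -2.3]
grip_width: 0.276
```

Call:
{"name": "play_rows", "arguments": {"increments": [[0,0,-0.6,0,1],[0,0,-0.6,0,1],[0,0,-0.6,0,1],[0,0,-0.6,0,1],[0,0,-0.6,0,1],[0,0,-0.6,0,1],[0,0,-0.6,0,1],[0,0,-0.6,0,1]]}}

```text
time: 12.4
position: [0.5641, 0.0139, 0.0684]
orientation: [0.449, 0.549, -0.443, 0.549]
wrist_force: [0.3, -0.5, -1.9]
grip_width: 0.275
```

```bash
python3 - <<'E'
from h import *
t=tray([0,60]); o,M=state(t[0],t[1],.067,-78.3); print(tray(inv=o['position'][:2]))
E
```

```text
t 12.4 p [564.1  13.9  68.4] toolx [ 0.006  0.007 -1.   ] jaw ang -78.22 F [ 0.28 -0.46 -1.94] T [-0.    0.03  0.01] g 0.275 q [-0.54  0.74  0.6   1.91 -0.65  0.69 -0.91]
tool shift cm [ 0.2  -0.08 -8.58] turn about tool x rad 0.001
[  0.89752723 -25.79299841]
```

Call:
{"name": "play_rows", "arguments": {"increments": [[0.03,0,-0.6,0,1],[0.03,0,-0.6,0,1],[0.03,0,-0.6,0,1],[0,0,-0.6,0,1],[0,0,-0.6,0,1],[0,0,-0.6,0,1],[0,0,-0.6,0,1],[0,0,-0.4,0,1]]}}

```text
time: 13.07
position: [0.5537, 0.0643, 0.0678]
orientation: [0.449, 0.549, -0.443, 0.549]
wrist_force: [0.3, -0.4, -2.6]
grip_width: 0.276
```

```bash
python3 - <<'E'
from h import *
t=tray([0,60]); o,M=state(t[0],t[1],.067,-78.3); print(tray(inv=o['position'][:2]))
im=get_image('wrist'); a=im[60:320,20:360]
t=get_image('top')[165:260,225:370]
cv2.imwrite('pics/w4.png',np.vstack([cv2.resize(a,(400,306)),cv2.resize(t,(400,262))]))
E
```

```text
t 13.07 p [553.7  64.3  67.8] toolx [ 0.006  0.007 -1.   ] jaw ang -78.2 F [ 0.31 -0.39 -2.58] T [-0.06  0.01  0.  ] g 0.276 q [-0.64  0.73  0.61  1.93 -0.66  0.68 -0.99]
tool shift cm [ 0.1  -0.08 -3.44] turn about tool x rad 0.002
[ 0.87438331 25.60865126]
```

View pics/w4.png

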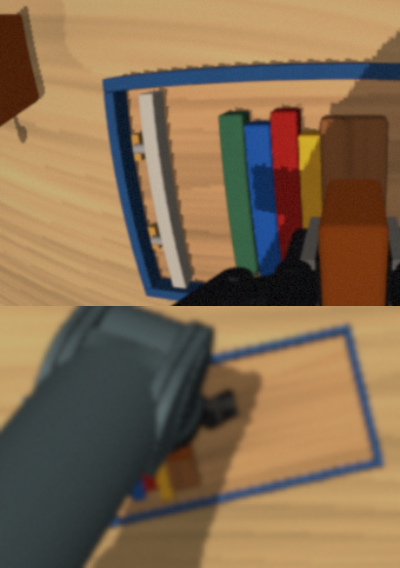

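Call:
{"name": "play_rows", "arguments": {"increments": [[0.03,0,-0.3,0,1],[0.03,0,-0.3,0,1],[0,0,-0.3,0,1],[0,0,-0.3,0,1],[0,0,-0.3,0,1],[0,0,-0.25,0,1],[0,0,-0.15,0,1],[0,0,-0.1,0,1]]}}

```text
time: 13.83
position: [0.5495, 0.0841, 0.0674]
orientation: [0.45, 0.548, -0.443, 0.549]
wrist_force: [0.2, 0.6, -2.2]
grip_width: 0.271
```

```bash
python3 - <<'E'
from h import *
t=tray([0,60]); o,M=state(t[0],t[1],.067,-78.3); print(tray(inv=o['position'][:2]))
im=get_image('wrist'); a=im[60:320,20:360]
cv2.imwrite('pics/w5.png',cv2.resize(a,None,fx=2,fy=2))
E
```

```text
t 13.83 p [549.5  84.1  67.4] toolx [ 0.007  0.006 -1.   ] jaw ang -78.29 F [ 0.25  0.6  -2.24] T [-0.08  0.01 -0.01] g 0.271 q [-0.68  0.73  0.61  1.93 -0.66  0.68 -1.02]
tool shift cm [ 0.05 -0.09 -1.41] turn about tool x rad 0.0
[ 0.85684451 45.86458047]
```

View pics/w5.png

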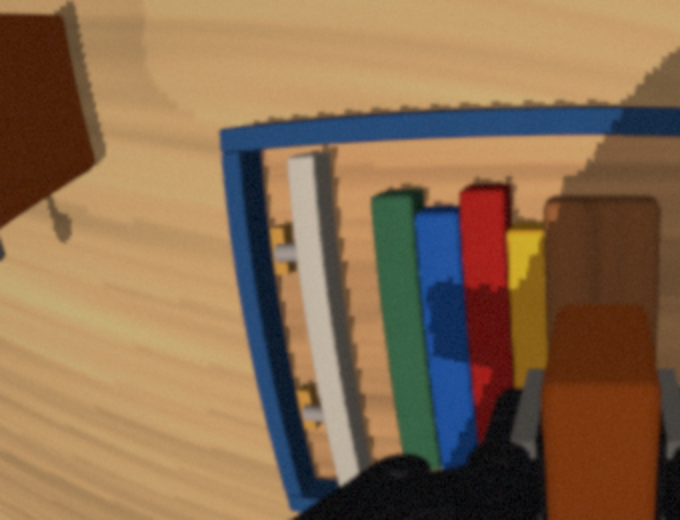

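Call:
{"name": "play_rows", "arguments": {"increments": [[0,0,-0.2,0,1],[0,0,-0.2,0,1],[0,0,-0.2,0,1],[0,0,-0.15,0,1],[0,0,-0.1,0,1],[0,0,-0.05,0,1],[0,0,-0.05,0,1],[0,0,-0.05,0,1]]}}

```text
time: 14.55
position: [0.5473, 0.0949, 0.0674]
orientation: [0.45, 0.548, -0.443, 0.549]
wrist_force: [0.2, -0.4, -2.5]
grip_width: 0.273
```

```bash
python3 - <<'E'
from h import *
t=tray([0,60]); o,M=state(t[0],t[1],.067,-78.3); print(tray(inv=o['position'][:2]))
E
```

```text
t 14.55 p [547.3  94.9  67.4] toolx [ 0.007  0.006 -1.   ] jaw ang -78.29 F [ 0.22 -0.35 -2.49] T [-0.09 -0.    0.02] g 0.273 q [-0.7   0.73  0.61  1.93 -0.66  0.68 -1.04]
tool shift cm [ 0.04 -0.08 -0.31] turn about tool x rad 0.0
[ 0.81078797 56.91564541]
```

Call:
{"name": "play_rows", "arguments": {"increments": [[0,0,-0.04,0,1],[0,0,-0.04,0,1],[0,0,-0.04,0,1],[0,0,-0.03,0,1],[0,0,0,0,1],[0,0,0,0,1],[0,0,0,0,1],[0,0,0,0,1]]}}

```text
time: 15.22
position: [0.5469, 0.0964, 0.0674]
orientation: [0.45, 0.548, -0.443, 0.549]
wrist_force: [0.3, -0.5, -0.9]
grip_width: 0.271
```

Call:
{"name": "play_rows", "arguments": {"increments": [[0,0,-0.04,0,1],[0,0,-0.04,0,1],[0,0,-0.04,0,1],[0,0,-0.03,0,1],[0,0,0,0,1],[0,0,0,0,1],[0,0,0,0,1],[0,0,0,0,1]]}}

```text
time: 15.88
position: [0.5466, 0.0979, 0.0674]
orientation: [0.45, 0.548, -0.443, 0.549]
wrist_force: [-0.3, -0.6, -1.8]
grip_width: 0.273
```

Call:
{"name": "play_rows", "arguments": {"increments": [[0,0,-0.04,0,1],[0,0,-0.04,0,1],[0,0,-0.04,0,1],[0,0,-0.03,0,1],[0,0,0,0,1],[0,0,0,0,1],[0,0,0,0,1],[0,0,0,0,1]]}}

```text
time: 16.55
position: [0.5462, 0.0996, 0.0674]
orientation: [0.45, 0.548, -0.443, 0.549]
wrist_force: [-0.1, -0.9, -2.0]
grip_width: 0.273
```

Call:
{"name": "play_rows", "arguments": {"increments": [[0,0,-0.04,0,1],[0,0,-0.04,0,1],[0,0,-0.04,0,1],[0,0,-0.03,0,1],[0,0,0,0,1],[0,0,0,0,1],[0,0,0,0,1],[0,0,0,0,1]]}}

```text
time: 17.22
position: [0.5459, 0.1012, 0.0674]
orientation: [0.45, 0.548, -0.443, 0.549]
wrist_force: [-0.4, 0.1, -1.9]
grip_width: 0.277
```

```bash
python3 - <<'E'
from h import *
o,M=state(); print(tray(inv=o['position'][:2]))
im=get_image('wrist'); a=im[100:300,100:320]
cv2.imwrite('pics/w6.png',cv2.resize(a,None,fx=3,fy=3,interpolation=2))
E
```

```text
t 17.22 p [545.9 101.2  67.4] toolx [ 0.006  0.006 -1.   ] jaw ang -78.31 F [-0.44  0.07 -1.86] T [-0.09 -0.07  0.01] g 0.277 q [-0.71  0.73  0.61  1.93 -0.67  0.68 -1.05]
[ 0.72867582 63.41267914]
```

View pics/w6.png

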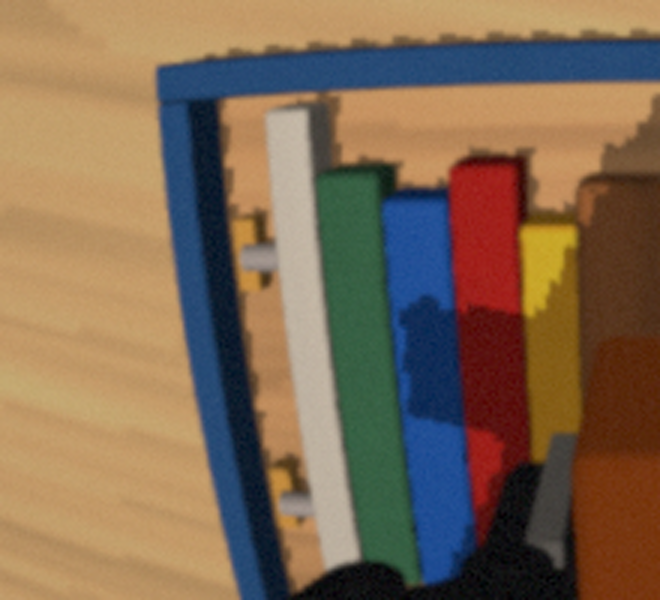

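Call:
{"name": "play_rows", "arguments": {"increments": [[0,0,-0.03,0,1],[0,0,-0.03,0,1],[0,0,-0.03,0,1],[0,0,-0.02,0,1],[0,0,0,0,1],[0,0,0,0,1],[0,0,0,0,1],[0,0,0,0,1]]}}

```text
time: 17.93
position: [0.5457, 0.1016, 0.0674]
orientation: [0.45, 0.547, -0.444, 0.549]
wrist_force: [-0.6, -0.3, -2.3]
grip_width: 0.275
```

Call:
{"name": "play_rows", "arguments": {"increments": [[0,0,0,0,1],[0,0,0,0,1],[0,0,0,0,1],[0,0,0,0,1],[0,0,-0.03,0,1],[0,0,-0.03,0,1],[0,0,-0.03,0,1],[0,0,-0.03,0,1]]}}

```text
time: 18.6
position: [0.5456, 0.1018, 0.0675]
orientation: [0.45, 0.547, -0.444, 0.549]
wrist_force: [0.5, -2.7, -2.6]
grip_width: 0.268
```

```bash
python3 - <<'E'
from h import *
o,M=state(); print(tray(inv=o['position'][:2]))
E
```

```text
t 18.6 p [545.6 101.8  67.5] toolx [ 0.007  0.004 -1.   ] jaw ang -78.39 F [ 0.49 -2.71 -2.57] T [-0.46 -0.05 -0.01] g 0.268 q [-0.72  0.73  0.61  1.93 -0.66  0.68 -1.06]
[ 0.63077553 64.02910943]
```

Call:
{"name": "play_rows", "arguments": {"increments": [[0,0,-0.04,0,1],[0,0,-0.05,0,1],[0,0,-0.05,0,1],[0,0,-0.05,0,1],[0,0,-0.05,0,1],[0,0,-0.05,0,1],[0,0,-0.05,0,1],[0,0,-0.05,0,1]]}}

```text
time: 19.27
position: [0.5454, 0.1025, 0.0677]
orientation: [0.449, 0.545, -0.445, 0.55]
wrist_force: [1.2, -3.2, -3.4]
grip_width: 0.273
```

Call:
{"name": "play_rows", "arguments": {"increments": [[0,0,-0.07,0,1],[0,0,-0.08,0,1],[0,0,-0.09,0,1],[0,0,-0.1,0,1],[0,0,-0.1,0,1],[0,0,-0.1,0,1],[0,0,-0.1,0,1],[0,0,-0.1,0,1]]}}

```text
time: 19.93
position: [0.5451, 0.1033, 0.068]
orientation: [0.448, 0.541, -0.448, 0.552]
wrist_force: [0.7, -5.6, -2.0]
grip_width: 0.273
```

Call:
{"name": "play_rows", "arguments": {"increments": [[0,0,-0.11,0,1],[0,0,-0.11,0,1],[0,0,-0.11,0,1],[0,0,-0.11,0,1],[0,0,-0.11,0,1],[0,0,-0.11,0,1],[0,0,-0.11,0,1],[0,0,-0.11,0,1]]}}

```text
time: 20.6
position: [0.5448, 0.1039, 0.0684]
orientation: [0.447, 0.537, -0.451, 0.556]
wrist_force: [0.9, -5.6, -2.7]
grip_width: 0.278
```

```bash
python3 - <<'E'
from h import *
o,M=state(); print(tray(inv=o['position'][:2]))
E
```

```text
t 20.6 p [544.8 103.9  68.4] toolx [ 0.016 -0.021 -1.   ] jaw ang -78.8 F [ 0.85 -5.56 -2.65] T [-1.61 -0.21  0.17] g 0.278 q [-0.75  0.74  0.64  1.94 -0.65  0.67 -1.09]
[ 0.2086642  66.23518521]
```

Call:
{"name": "play_rows", "arguments": {"increments": [[0,0,-0.13,0,1],[0,0,-0.14,0,1],[0,0,-0.15,0,1],[0,0,-0.15,0,1],[0,0,-0.15,0,1],[0,0,-0.15,0,1],[0,0,-0.15,0,1],[0,0,-0.15,0,1]]}}

```text
time: 21.27
position: [0.5444, 0.1048, 0.0689]
orientation: [0.445, 0.532, -0.454, 0.56]
wrist_force: [2.5, -7.3, -2.5]
grip_width: 0.274
```

Call:
{"name": "play_rows", "arguments": {"increments": [[0,0,-0.15,0,1],[0,0,-0.15,0,1],[0,0,-0.15,0,1],[0,0,-0.15,0,1],[0,0,-0.15,0,1],[0,0,-0.15,0,1],[0,0,-0.15,0,1],[0,0,-0.15,0,1]]}}

```text
time: 21.93
position: [0.5441, 0.1055, 0.0693]
orientation: [0.442, 0.526, -0.458, 0.564]
wrist_force: [2.2, -6.3, -2.5]
grip_width: 0.273
```

```bash
python3 - <<'E'
from h import *
o,M=state(); print(tray(inv=o['position'][:2]))
E
```

```text
t 21.93 p [544.1 105.5  69.3] toolx [ 0.027 -0.051 -0.998] jaw ang -79.16 F [ 2.24 -6.29 -2.49] T [-1.7  -0.24  0.23] g 0.273 q [-0.79  0.74  0.66  1.94 -0.64  0.66 -1.13]
[-0.15796731 67.95635193]
```

Call:
{"name": "play_rows", "arguments": {"increments": [[0,0,-0.17,0,1],[0,0,-0.17,0,1],[0,0,-0.17,0,1],[0,0,-0.17,0,1],[0,0,-0.17,0,1],[0,0,-0.17,0,1],[0,0,-0.17,0,1],[0,0,-0.17,0,1]]}}

```text
time: 22.6
position: [0.5437, 0.1064, 0.0697]
orientation: [0.44, 0.52, -0.462, 0.568]
wrist_force: [1.3, -8.9, -2.1]
grip_width: 0.273
```

Call:
{"name": "play_rows", "arguments": {"increments": [[0,0,-0.12,0,1],[0,0,-0.06,0,1],[0,0,0,0,1],[0,0,0.03,0,1],[0,0,0.03,0,1],[0,0,0.05,0,1],[0,0,0.05,0,1],[0,0,0.1,0,1]]}}

```text
time: 23.27
position: [0.5439, 0.1051, 0.0699]
orientation: [0.439, 0.52, -0.462, 0.569]
wrist_force: [0.1, -1.2, -2.4]
grip_width: 0.277
```

```bash
python3 - <<'E'
from h import *
o,M=state(); print(tray(inv=o['position'][:2]))
E
```

```text
t 23.27 p [543.9 105.1  69.9] toolx [ 0.033 -0.07  -0.997] jaw ang -79.3 F [ 0.13 -1.24 -2.38] T [-0.33 -0.07  0.03] g 0.277 q [-0.81  0.75  0.68  1.95 -0.63  0.65 -1.15]
[-0.38234308 67.56291641]
```

Call:
{"name": "play_rows", "arguments": {"increments": [[0,0,0.08,0,1],[0,0,0.1,0,1],[0,0,0.15,0,1],[0,0,0.2,0,1],[0,0,0.3,0,1],[0,0,0.4,0,1],[0,0,0.5,0,1],[0,0,0.5,0,1]]}}

```text
time: 23.93
position: [0.5473, 0.0869, 0.071]
orientation: [0.439, 0.523, -0.46, 0.568]
wrist_force: [0.3, 0.1, -1.9]
grip_width: 0.277
```

```bash
python3 - <<'E'
from h import *
o,M=state(); print(tray(inv=o['position'][:2]))
im=get_image('wrist'); a=im[80:300,60:360]
s=get_image('scene')[120:250,280:430]
cv2.imwrite('pics/w7.png',np.hstack([cv2.resize(a,(400,293),interpolation=2),cv2.resize(s,(338,293),interpolation=2)]))
E
```

```text
t 23.93 p [547.3  86.9  71. ] toolx [ 0.03  -0.063 -0.998] jaw ang -79.09 F [ 0.34  0.05 -1.88] T [ 0.09  0.06 -0.06] g 0.277 q [-0.77  0.74  0.67  1.95 -0.62  0.65 -1.11]
[-0.76062092 49.02990262]
```

View pics/w7.png

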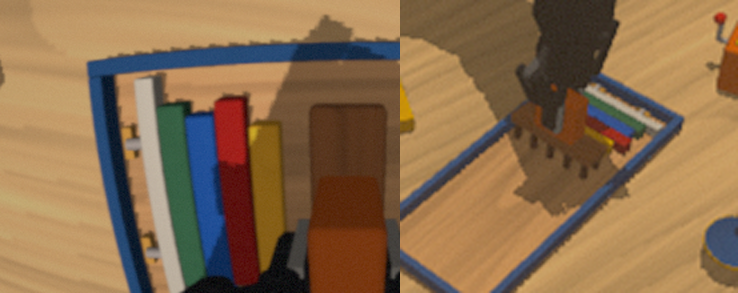

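Call:
{"name": "play_rows", "arguments": {"increments": [[-0.3,0,0.4,0,1],[-0.8,0,0.5,0,1],[-1.2,0,0.6,0,1],[-1.5,0,0.8,0,1],[-1.5,0,1.0,0,1],[-1.0,0,1.2,0,1],[-0.5,0,1.5,0,1],[0,0,1.5,0,1]]}}

```text
time: 24.7
position: [0.5601, 0.0137, 0.1518]
orientation: [0.439, 0.523, -0.459, 0.568]
wrist_force: [0.0, 0.6, -2.5]
grip_width: 0.274
```

```bash
python3 - <<'E'
from h import *
plan([(.532,-.330,.13,-79)],1,16)
E
```

```text
t 24.7 p [560.1  13.7 151.8] toolx [ 0.031 -0.062 -0.998] jaw ang -78.98 F [ 0.03  0.61 -2.5 ] T [0.07 0.04 0.03] g 0.274 q [-0.71  0.62  0.78  1.91 -0.52  0.79 -1.05]
[0.14, 0.03, 2.08, 0.0, 1]
[0.14, -0.05, 2.09, 0.0, 1]
[0.14, -0.13, 2.1, 0.0, 1]
[0.14, -0.21, 2.11, 0.0, 1]
[0.14, -0.29, 2.12, 0.0, 1]
[0.14, -0.37, 2.12, 0.0, 1]
[0.14, -0.46, 2.12, 0.0, 1]
[0.14, -0.54, 2.11, 0.0, 1]
[0.14, -0.62, 2.11, 0.0, 1]
[0.14, -0.71, 2.09, 0.0, 1]
[0.14, -0.79, 2.08, 0.0, 1]
[0.14, -0.87, 2.06, 0.0, 1]
[0.14, -0.95, 2.04, 0.0, 1]
[0.14, -1.04, 2.02, 0.0, 1]
[0.14, -1.12, 1.99, 0.0, 1]
[0.14, -1.2, 1.96, 0.0, 1]
```

Call:
{"name": "play_rows", "arguments": {"increments": [[0.14,0,1.9,0,1],[0.14,-0.05,2.1,0,1],[0.14,-0.13,2.1,0,1],[0.14,-0.21,2.1,0,1],[0.14,-0.29,2.1,0,1],[0.14,-0.37,2.1,0,1],[0.14,-0.46,2.1,0,1],[0.14,-0.54,2.1,0,1]]}}

```text
time: 25.37
position: [0.5729, -0.1692, 0.1564]
orientation: [0.44, 0.521, -0.459, 0.569]
wrist_force: [-0.1, 0.1, -1.8]
grip_width: 0.277
```

Call:
{"name": "play_rows", "arguments": {"increments": [[0.14,-0.5,2.1,0,1],[0.14,-0.6,2.1,0,1],[0.14,-0.6,2.1,0,1],[0.14,-0.7,2.0,0,1],[0.14,-0.7,1.8,0,1],[0.14,-0.6,1.4,0,1],[0.1,-0.4,0.8,0,1],[0,0,0,0,1]]}}

```text
time: 26.03
position: [0.5471, -0.3221, 0.1585]
orientation: [0.442, 0.516, -0.465, 0.567]
wrist_force: [-0.2, -0.1, -3.1]
grip_width: 0.273
```

```bash
python3 - <<'E'
from h import *
state(.533,-.330,.075,-80)
E
```

```text
t 26.03 p [ 547.1 -322.1  158.5] toolx [ 0.034 -0.072 -0.997] jaw ang -79.88 F [-0.24 -0.13 -3.11] T [ 0.14  0.07 -0.01] g 0.273 q [-0.06  0.69  0.72  1.74 -0.53  0.85 -0.51]
tool shift cm [ 8.33 -1.7  -0.11] turn about tool x rad 0.002
```

Call:
{"name": "play_rows", "arguments": {"increments": [[0.7,-0.3,0,0,1],[1.0,-0.4,0,0,1],[1.2,-0.4,0,0,1],[1.2,-0.3,0,0,1],[1.2,-0.1,0,0,1],[0.9,0,0,0,1],[0.5,0,0,0,1],[0.1,0,0,0,1]]}}

```text
time: 26.7
position: [0.534, -0.324, 0.0821]
orientation: [0.441, 0.519, -0.463, 0.567]
wrist_force: [-0.2, -0.0, -1.8]
grip_width: 0.272
```

```bash
python3 - <<'E'
from h import *
state(.533,-.330,.065,-80)
get_image('scene'); print([(np.round(d['point'],4),round(d['p'],2)) for t in('rake','mat','rake_grip') for d in tip_of(t,'scene')[:1]])
E
```

```text
t 26.7 p [ 534.  -324.    82.1] toolx [ 0.032 -0.066 -0.997] jaw ang -79.54 F [-0.15 -0.01 -1.78] T [0.08 0.1  0.  ] g 0.272 q [ 0.01  0.78  0.63  1.79 -0.61  0.71 -0.43]
tool shift cm [ 1.74 -0.25  0.45] turn about tool x rad 0.008
[(array([ 0.5324, -0.3267,  0.0231]), 0.83), (array([ 0.5353, -0.3343,  0.0014]), 0.57), (array([ 0.5315, -0.3232,  0.082 ]), 0.81)]
```

Call:
{"name": "play_rows", "arguments": {"increments": [[0.3,0,0.1,0,1],[0.4,0,0.1,0,1],[0.4,0,0.1,0,1],[0.3,0,0,0,1],[0.1,0,0,0,1],[0.05,0,0,0,1],[0.05,0,0,0,1],[0,0,0,0,1]]}}

```text
time: 27.57
position: [0.5376, -0.3307, 0.0688]
orientation: [0.442, 0.517, -0.462, 0.569]
wrist_force: [0.3, 0.1, -1.9]
grip_width: 0.272
```

Call:
{"name": "play_rows", "arguments": {"increments": [[0.04,0,0,0,1],[0.04,0,0,0,1],[0.04,0,0,0,1],[0.04,0,0,0,1],[0.04,0,0,0,1],[0.04,0,0,0,1],[0.04,0,0,0,1],[0.04,0,0,0,1]]}}

```text
time: 28.23
position: [0.5381, -0.3309, 0.0658]
orientation: [0.442, 0.517, -0.462, 0.57]
wrist_force: [0.1, 0.3, -1.9]
grip_width: 0.274
```

Call:
{"name": "play_rows", "arguments": {"increments": [[0.04,0,0,0,1],[0.04,0,0,0,1],[0.04,0,0,0,1],[0.04,0,0,0,1],[0.04,0,0,0,1],[0.04,0,0,0,1],[0.04,0,0,0,1],[0.04,0,0,0,1]]}}

```text
time: 28.9
position: [0.5383, -0.3311, 0.0644]
orientation: [0.442, 0.517, -0.462, 0.569]
wrist_force: [-0.7, 1.5, 6.0]
grip_width: 0.275
```

Call:
{"name": "play_rows", "arguments": {"increments": [[0,0,0,0,1],[0,0,0,0,1],[0,0,0,0,1],[0,0,0,0,1],[0,0,0,0,1],[0,0,0,0,1],[0,0,0,0,1],[0,0,0,0,1]], "grip_force": 20}}

```text
time: 29.57
position: [0.5382, -0.3311, 0.0646]
orientation: [0.442, 0.517, -0.462, 0.569]
wrist_force: [-0.7, 1.4, 1.8]
grip_width: 0.275
```

Call:
{"name": "play_rows", "arguments": {"increments": [[0,0,0,0,0.45],[0,0,0,0,0.43],[0,0,0,0,0.41],[0,0,0,0,0.39],[0,0,0,0,0.37],[0,0,0,0,0.35],[0,0,0,0,0.32],[0,0,0,0,0.29]]}}

```text
time: 30.23
position: [0.5391, -0.3325, 0.0645]
orientation: [0.442, 0.515, -0.462, 0.571]
wrist_force: [0.7, -0.9, -0.3]
grip_width: 0.353
```

Call:
{"name": "play_rows", "arguments": {"increments": [[0,0,0,0,0.2],[0,0,0,0,0.1],[0,0,0,0,0],[0,0,0,0,-0.3],[0,0,0,0,-0.3],[0,0,0,0,-0.3],[0,0,0,0,-0.3],[0,0,0,0,-0.3]]}}

```text
time: 30.9
position: [0.5392, -0.3322, 0.0645]
orientation: [0.442, 0.515, -0.462, 0.571]
wrist_force: [1.1, -0.4, -0.8]
grip_width: 0.648
```

```bash
python3 - <<'E'
from h import *
o,M=state(); print(M.round(3))
cv2.imwrite('pics/w8.png',get_image('wrist')[80:400,160:480])
E
```

```text
t 30.9 p [ 539.2 -332.2   64.5] toolx [ 0.042 -0.071 -0.997] jaw ang -79.61 F [ 1.09 -0.36 -0.81] T [ 0.07  0.07 -0.04] g 0.648 q [ 0.04  0.81  0.61  1.78 -0.63  0.68 -0.41]
[[ 0.042  0.983  0.18 ]
 [-0.071  0.182 -0.981]
 [-0.997  0.028  0.078]]
```

View pics/w8.png

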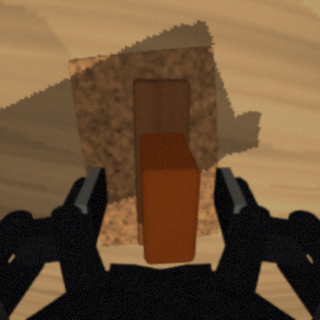

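Call:
{"name": "play_rows", "arguments": {"increments": [[-0.4,0.01,0.03,0,-0.3],[-0.8,0.02,0.06,0,-0.3],[-1.2,0.03,0.09,0,-0.3],[-1.5,0.04,0.12,0,-0.3],[-2,0.06,0.16,0,-0.3],[-2,0.06,0.16,0,-0.3],[-2,0.06,0.16,0,-0.3],[-1,0,0,0,-0.3]]}}

```text
time: 31.62
position: [0.5373, -0.3316, 0.182]
orientation: [0.442, 0.516, -0.463, 0.569]
wrist_force: [0.0, -0.9, 1.5]
grip_width: 0.65
```

Call:
{"name": "play_rows", "arguments": {"increments": [[-2,0,2,0,-0.3],[-2,0,3,0,-0.3],[-2,0,3,0,-0.3],[-1,0,3,0,-0.3],[-1,0,3,0,-0.3],[0,0,2,0,-0.3],[0,0,0,0,-0.3],[0,0,0,0,-0.3]]}}

```text
time: 32.28
position: [0.5638, -0.4867, 0.2867]
orientation: [0.441, 0.515, -0.461, 0.572]
wrist_force: [-0.6, -0.5, -0.2]
grip_width: 0.65
```

```bash
python3 - <<'E'
from h import *
state()
t=get_image('top'); s=get_image('scene')
for th in('rake','mat','stick0','music_box','drum_box','spinning_top'):
  for n in('top','scene'): print(th,n,[(np.round(d['point'],3),round(d['p'],2)) for d in tip_of(th,n) if d['p']>.4])
cv2.imwrite('pics/f.png',np.vstack([np.hstack([cv2.resize(t[165:260,225:370],(400,262),interpolation=2),cv2.resize(s[120:250,260:430],(343,262),interpolation=2)]),np.hstack([cv2.resize(t[180:260,400:480],(262,262),interpolation=2),cv2.resize(s[225:325,130:253],(322,262),interpolation=2),np.zeros((262,159,3),np.uint8)])]))
E
```

```text
t 32.28 p [ 563.8 -486.7  286.7] toolx [ 0.044 -0.073 -0.996] jaw ang -79.47 F [-0.6  -0.46 -0.23] T [ 0.12  0.1  -0.  ] g 0.65 q [ 0.21  0.74  0.76  1.32 -0.5   1.2  -0.41]
rake top [(array([ 0.536, -0.335,  0.004]), 0.69)]
rake scene []
mat top []
mat scene [(array([ 0.536, -0.335, -0.002]), 0.84)]
stick0 top [(array([0.54 , 0.133, 0.006]), 0.74), (array([ 0.353,  0.   , -0.001]), 0.68), (array([0.531, 0.118, 0.006]), 0.58), (array([0.536, 0.164, 0.006]), 0.49), (array([0.534, 0.151, 0.007]), 0.47)]
stick0 scene [(array([0.533, 0.116, 0.004]), 0.7), (array([0.531, 0.147, 0.009]), 0.64), (array([ 0.35 , -0.302,  0.002]), 0.6), (array([0.546, 0.134, 0.006]), 0.59), (array([0.532, 0.162, 0.002]), 0.58), (array([0.354, 0.   , 0.002]), 0.53)]
music_box top [(array([0.582, 0.35 , 0.002]), 0.91)]
music_box scene [(array([0.584, 0.351, 0.004]), 0.74)]
drum_box top [(array([ 0.76 , -0.11 ,  0.001]), 0.94)]
drum_box scene [(array([ 0.76 , -0.117, -0.003]), 0.78)]
spinning_top top [(array([ 0.753,  0.131, -0.004]), 0.79)]
spinning_top scene [(array([ 0.753,  0.134, -0.004]), 0.94)]
```

View pics/f.png

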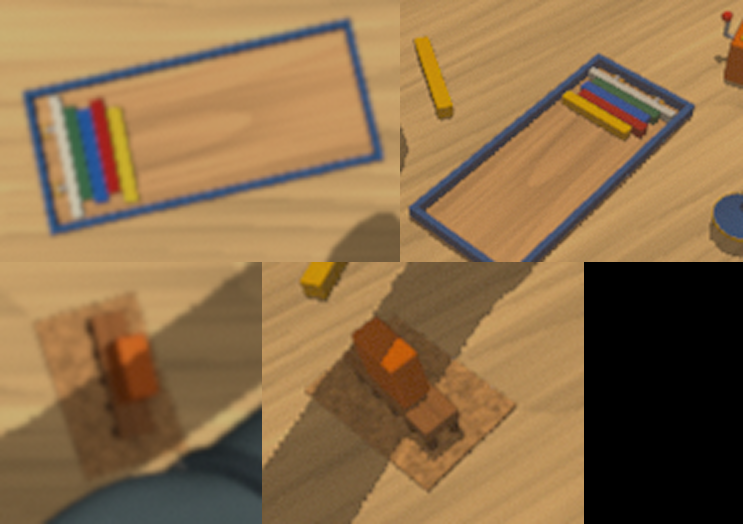

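```bash
python3 - <<'E'
from h import *
for n in('top','scene'):
    im=get_image(n).astype(np.float32)
    # rectify tray plane at stick tops, 0.5 mm/px, u: tray y 55..150, v: tray x -65..65
    U,V=np.meshgrid(np.arange(55,150,.4),np.arange(-62,62,.4)); 
    W=np.array([[*tray([v,u]),.019] for u,v in zip(U.ravel(),V.ravel())])
    c,f=cam(n); T=np.linalg.inv(np.array(c['world_from_camera'])); q=T[:3,:3]@W.T+T[:3,3:]
    mx=(c['cx']+f*q[0]/q[2]).reshape(U.shape).astype(np.float32); my=(c['cy']+f*q[1]/q[2]).reshape(U.shape).astype(np.float32)
    r=cv2.remap(im,mx,my,cv2.INTER_CUBIC).clip(0,255).astype(np.uint8); cv2.imwrite(f'pics/r_{n}.png',r)
    h=cv2.cvtColor(r,cv2.COLOR_BGR2HSV); H=h[...,0].astype(int)
    for k,m in dict(green=(H>45)&(H<95),blue=(H>100)&(H<125)&(V>-55)&(V<55)&(U<140),red=(H<8)|(H>170),yellow=(H>20)&(H<33)).items():
        m=m&(h[...,1]>150); _,l,s,_=cv2.connectedComponentsWithStats(m.astype(np.uint8)); m=l==1+np.argmax(s[1:,4])
        x=V[m];y=U[m]
        b=np.polyfit(x,y,1); res=cv2.minAreaRect(np.stack([x,y],1).astype(np.float32))
        print(n,k,'ymid',y.mean().round(1),'slope',b[0].round(3),'x',x.min().round(),x.max().round(),'w',min(res[1]))
a=cv2.imread('pics/r_top.png');b=cv2.imread('pics/r_scene.png')
cv2.imwrite('pics/rr.png',cv2.resize(np.hstack([a,b]),None,fx=1.6,fy=1.6))
E
```

```text
Traceback (most recent call last):
ValueError: attempt to get argmax of an empty sequence
```

```bash
python3 - <<'E'
from h import *
for n in('top','scene'):
    im=get_image(n)
    U,V=np.meshgrid(np.arange(55,150,.4),np.arange(-62,62,.4)); 
    W=np.array([[*tray([v,u]),.019] for u,v in zip(U.ravel(),V.ravel())])
    c,f=cam(n); T=np.linalg.inv(np.array(c['world_from_camera'])); q=T[:3,:3]@W.T+T[:3,3:]
    mx=(c['cx']+f*q[0]/q[2]).reshape(U.shape).astype(np.float32); my=(c['cy']+f*q[1]/q[2]).reshape(U.shape).astype(np.float32)
    r=cv2.remap(im,mx,my,cv2.INTER_LINEAR); h=cv2.cvtColor(r,cv2.COLOR_BGR2HSV); H=h[...,0].astype(int); S=h[...,1]
    # profile across the row at three x
    for x0 in(-30,0,30):
        i=np.argmin(abs(V[:,0]-x0)); print(n,x0,[(int(U[0,j]),int(H[i,j]),int(S[i,j]),int(h[i,j,2])) for j in range(0,U.shape[1],5) if 74<U[0,j]<136])
    for k,m in dict(green=(H>45)&(H<95),blue=(H>100)&(H<125)&(abs(V)<55)&(U<140),red=(H<7)|(H>172),yellow=(H>21)&(H<34)).items():
        m=m&(S>(130 if k!='green' else 70)); 
        if m.sum()<50: print(k,'none'); continue
        _,l,s,_=cv2.connectedComponentsWithStats(m.astype(np.uint8)); m=l==1+np.argmax(s[1:,4])
        x=V[m];y=U[m]; res=cv2.minAreaRect(np.stack([x,y],1).astype(np.float32))
        print(n,k,'ymid',y.mean().round(1),'slope',np.polyfit(x,y,1)[0].round(3),'x',x.min().round(),x.max().round(),'wh',np.round(res[1],1))
E
```

```text
top -30 [(74, 21, 165, 156), (76, 23, 185, 170), (78, 25, 195, 188), (80, 25, 197, 199), (82, 25, 198, 201), (84, 25, 199, 197), (86, 24, 200, 190), (88, 22, 201, 176), (90, 15, 206, 166), (92, 9, 211, 162), (94, 3, 214, 163), (96, 2, 213, 164), (98, 0, 205, 163), (100, 178, 192, 158), (102, 171, 168, 144), (104, 152, 111, 113), (106, 122, 110, 134), (108, 110, 171, 148), (110, 108, 185, 150), (112, 107, 189, 151), (114, 107, 187, 146), (116, 105, 177, 134), (118, 99, 147, 111), (120, 85, 116, 97), (122, 71, 113, 102), (124, 69, 110, 104), (126, 68, 103, 106), (128, 64, 77, 113), (130, 53, 48, 128), (132, 38, 36, 155), (134, 26, 34, 178)]
top 0 [(74, 21, 164, 166), (76, 24, 186, 180), (78, 25, 195, 191), (80, 25, 199, 199), (82, 25, 200, 199), (84, 24, 200, 194), (86, 23, 202, 182), (88, 20, 204, 166), (90, 13, 209, 156), (92, 6, 211, 157), (94, 2, 214, 161), (96, 1, 214, 163), (98, 0, 206, 162), (100, 178, 194, 155), (102, 172, 172, 138), (104, 151, 109, 105), (106, 120, 114, 130), (108, 110, 172, 145), (110, 108, 193, 151), (112, 107, 192, 150), (114, 107, 189, 143), (116, 105, 180
[... 2533 characters left out ...]
42), (92, 5, 199, 147), (94, 5, 201, 152), (96, 5, 204, 154), (98, 5, 210, 153), (100, 3, 184, 148), (102, 174, 141, 137), (104, 139, 86, 110), (106, 112, 135, 132), (108, 110, 146, 136), (110, 112, 140, 137), (112, 112, 139, 139), (114, 112, 137, 134), (116, 110, 118, 119), (118, 94, 60, 94), (120, 53, 74, 100), (122, 51, 85, 99), (124, 51, 85, 96), (126, 50, 82, 96), (128, 49, 84, 97), (130, 41, 64, 108), (132, 26, 51, 134), (134, 18, 56, 170)]
scene green ymid 125.5 slope -0.005 x -46.0 48.0 wh [12.  94.1]
scene blue ymid 111.4 slope -0.0 x -50.0 42.0 wh [91.6 10.2]
scene red ymid 97.4 slope -0.018 x -47.0 51.0 wh [98.4 16. ]
scene yellow ymid 81.9 slope -0.008 x -59.0 36.0 wh [14.4 94.8]
```

```bash
python3 -c "
from workcell import *
print(close_job())"
```

```text
the job is handed in; nothing more can be done
None
```

I combed the four sticks into a row against the white rail, bedded it, and stood the rake back on the cork mat. I handed the job in at about 33 s of the 72 s allowed.

- **Row:** From the top and scene cameras, all four sticks are parallel to the rail to within about 0.02 rad. The row measures about 57 mm across against the 56 mm expected, so any gap is at most about 1 mm, which is the limit of what the pictures resolve.
- **Pressing:** I pressed for about 1.5–2 s. The force towards the rail read about 5.6 N just before the press and 7.6, 6.6 and 9 N during it. These are end-of-move readings with about 0.7 N of noise. None came near 12 N, but I did not see the force between readings.
- **Rake:** It stands upright on its teeth, within about 8 mm of the mat's centre by the cameras. The pressing had tilted the gripper by about 4°, so the rake rocked roughly 1–1.5 mm onto its teeth when I let go. It touched down at about 8 N. In the last check the scene camera did not report the rake and the top camera did not report the mat, so that distance joins one view of each.
- **Other toys:** The music box, drum and spinning top, and the yellow look-alike sticks as far as the cameras reported them, were where they started. The gripper stayed above the sticks throughout and touched none of them.

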